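Set the coffee grinder and lock its jam nut

TASK

On the coffee grinder, swing the setting arm round until it lines up with the single raised fin on the rim (not the pair of fins). Then lock the setting: run the big hex jam nut clockwise down its threaded spindle onto the arm's collar and tighten it to about 0.75 Nm: at least 0.5 Nm and never above 1.1 Nm. Leave it tight, with the arm still on the fin, and do not knock or push the other things on the worktop.

Things in the scene. Friction and masses are not known exactly. Their poses are not given: they have to be found in the camera images.
- grinder: Fixed round coffee grinder with its hopper taken off: body 128 mm across, its round top flange 180 mm across, flange top at z = 125 mm. Origin on the vertical spindle axis at the worktop, z up; its x axis points out to the single fin. Everything that turns on it turns about this axis. The bare threaded spindle, 18 mm thick, ends at z = 188 mm.
- single_fin (a point): Top centre of the single small raised fin on the flange rim: 11 mm radially, 5 mm wide, 8 mm high, centred 82.5 mm from the axis (on the grinder's x axis).
- double_fin (a point): Point midway between the pair of like fins on the rim, 10 mm apart, 1.25 rad anticlockwise (seen from above) from the single fin, top at z = 133 mm. Not the wanted setting.
- setting_post (a point): Top centre of the upright round black post, 12 mm thick, 32 mm tall (z = 135 to 167 mm), on the setting arm, 68 mm from the spindle axis. The direction from the axis to the post is the setting.
- grind_arm: The setting arm: dark flat bar, 14 mm wide, top at z = 135 mm, from a collar (36 mm across, top z = 141 mm) on the spindle axis out to 74 mm. Origin on the axis at worktop height, x along the arm. Stiff (0.25 Nm, 4 N at the post), stays where left. Range: from 0.5 rad clockwise to 1.4 rad anticlockwise of the single fin; starts 0.5 to 1.1 rad anticlockwise of it.
- nut_under (a point): Centre of the underside of the steel hex jam nut on the spindle: 40 mm across flats, 46 mm over corners, 22 mm tall, z up. Its x axis is square to a pair of flats (they repeat every 60 degrees). Clockwise from above lowers it 6 mm a turn. It starts 2.0 to 3.2 rad above its seat; the exact angle where it lands must be felt.
- seat (a point): Where the nut's underside centre just touches its seat on the collar: on the axis, z = 142 mm. Turning the nut takes a steady 0.12 Nm (thread friction); once it lands the torque jumps to 0.18 Nm and climbs by 2 Nm per rad. Let go, it springs back to about 0.09 rad of wind-up and stays there under load.
- tamper: Bystander: loose steel coffee tamper, 58 mm across, 80 mm tall, standing about 145 mm from the grinder's axis; origin under its base.
- dosing_cup: Bystander: loose steel cup, 60 mm across, 50 mm tall, about 145 mm from the grinder's axis on the other side; origin under its base.
- mug: Bystander: white mug, 80 mm across, 90 mm tall; origin under its base.
- jar: Bystander: glass jar, 72 mm across, 100 mm tall; origin under its base.
- hopper: Bystander: the grinder's grey hopper bowl, 120 mm across, 100 mm tall; origin under its base.
Things that resemble listed ones, but are neither listed nor needed, are in the scene too. What is shaped like the grinder but green or orange is not meant.

How it is judged:
On the way, in this order (a step that is already met when the one before it is completed fails the run):
1. the setting arm points at the single fin (post within 6 mm of the fin's line), the nut not yet tight (y of setting_post in the frame of grinder between -0.006 and 0.006 m and x of setting_post in the frame of grinder above 0.05 m and z of nut_under in the frame of seat above 0 m), for 0.3 s.
2. the jam nut is wound down onto its seat and up to at least about 0.45 Nm (y of setting_post in the frame of grinder between -0.006 and 0.006 m and x of setting_post in the frame of grinder above 0.05 m and z of nut_under in the frame of seat below -0.000143 m), for 0.15 s.
At the end, for the whole second after the job is handed in: The arm's post is within 6 mm of the line from the spindle axis to the single fin, and the jam nut has been tightened to at least about 0.45 Nm and is still down on its seat under load (no more than half of its held 0.09 rad of wind-up lost) (y of setting_post in the frame of grinder between -0.006 and 0.006 m and x of setting_post in the frame of grinder above 0.05 m and z of nut_under in the frame of seat below -4.3e-05 m); the robot touches nothing.
It fails at once if the jam nut is overtightened (above about 1.35 Nm) (z of nut_under in the frame of seat below -0.000573 m).
It fails at once if a bystander is pushed more than 30 mm or tipped over (distance of any of tamper, dosing_cup, mug, jar, hopper from where it was at the start of the episode above 0.03 m or angle between any of tamper, dosing_cup, mug, jar, hopper's own z axis and vertical above 0.5 rad).
It also fails if it takes over 67 s, if anything falls off the work surface, if the arm or the gripper's body presses on something with over 40 N, if the wrist force passes 120 N, or if a joint passes its speed limit or range.

ROBOT

A 6-joint arm with a two-finger parallel gripper is mounted at the origin on the work surface. World frame = base frame: x ahead of the robot, y to its left, z up, the work surface at z = 0. Lengths are in m, angles in rad, forces in N, time in s.
With the tool pointing down it reaches from about 0.35 to 0.975 m from the base axis. Payload 4.9 kg.
Tool frame: the origin (TCP) lies on the centre line of the jaws, within the pads' length; the fingertips stand manip.tip_reach ahead of it and the grasp point (between the pads) is the TCP (manip.tip_reach is the distance from the TCP to the fingertips, in m); z points along the fingers, y is the line along which they close (so a half turn about z gives the same grasp; the last joint's range is limited). The gripper opens to 85 mm and grips with 20 to 120 N. Pads are 22 mm wide; open, the fingers measure 114 mm over their backs; the gripper's body (76 mm by 85 mm) begins 54 mm behind the grasp point. The pads swing forward as they close: fully open they stand 13 mm farther back than shut.
Start: joints at [1.097, 0.053, 1.613, -0, 1.476, -0.119], TCP at [0.217, 0.586, 0.25] pointing down, gripper open.
Joint ranges: [-3.01, 3.01], [-1.01, 2.22], [0.06, 2.58], [-1.02, 4.17], [0.09, 2.62], [-3.14, 3.14]. Speed limits (rad/s): [2.57, 2.57, 3.14, 3.14, 3.14, 3.14].

INTERFACE

Orientations are given as a unit quaternion [w, x, y, z].
In Python, from plant import manip gives the robot as it stands. The module is installed in compiled form; this text tells all that it offers.
- The arm moves only by the tool move_arm, never from a script. Its argument "rows" is a list of rows, each a list of 7 numbers: the shift along the tool's x, y, z in cm, then the turn, a rotation vector about the tool's x, y, z in degrees, then the opening, from -1 (shut) to 1 (fully open). In form: [[tx, ty, tz, ax, ay, az, jaw], ...]. A call has 1 to 20 rows; each row shifts and turns the commanded pose from where the row before left it, along the tool's axes as they then stand; what a row does not reach is not made up. A row lasts 1/12 s, in which the tool goes at most 41.7 mm and 7.16 degrees, less where a joint would pass 70% of its speed; a pose out of reach is approached as far as the arm can. A call is refused whole if a number of a shift passes 4.17 or a number of a turn 7.16, either way. A call with a gripper value outside its range is refused whole. The fingers move at their own pace and stop on an object; the grip force is fixed at half the most. Time passes only in rows, so rows that do not move let the fingers close. It gives the time, the measured TCP pose, the force, the opening and the grip force at its end, in the units of the state.
- manip.state(): the state, without advancing time (a new reading comes with each control period).
- manip.grab_frame(name): name is "scene" or "top" or "wrist"; returns a dict with "img" (420x560x3 uint8, blue, green, red), "mtx" (3x3 intrinsics, pixels), "R" (3x3) and "t" (3): a world point X has camera coordinates R X + t. Camera axes: x right, y down, z forward; pixel columns grow to the right and rows downward; lengths in m; the calibration is good to about 2 mm. The wrist camera is an equidistant fisheye: a pixel r from the principal point sees the ray r / f radians off the axis. A picture is of the moment at which its call begins. There is no depth.
- manip.job_done(): hands the job in; it is judged then, once.
The state is a dict: "time": time; "joint_pos": joint angles; "joint_vel": joint speeds; "joint_efforts": joint torques, N m; "tool_pos": TCP position; "tool_rot": TCP orientation; "contact_force": force on the tool from outside, world axes, zero at the start; "ft_torque": the same for the moment, N m; "gripper_width": opening from 0.0 (shut) to 1.0 (fully open); "grasp_force": force on a finger pad.
Only numpy, scipy, OpenCV 4.12 (cv2) and the standard library are available. Lean on these libraries where they do the work, as an engineer would, in place of code of your own. Each camera call takes 0.05 s, during which the arm holds its last target. There are 200 camera calls.

## Working session

There is one attempt and no reset: what is moved stays moved. The work goes in short steps, Python scripts to look and compute and a tool call to move; the robot and the scene stay as the last step left them, time stands still between calls to the robot, and variables do not carry over. Pictures are saved under pics/ and viewed, at most 10 in all, crops included, and the job is handed in when it is done.

Besides the shell and the picture viewer there is one more tool, called by a JSON object that holds its "api" and its "payload". move_arm: Moves the arm, as the interface text tells. Its arguments: {"type":"object","properties":{"rows":{"type":"array","items":{"type":"array","items":{"type":"number"}}}},"required":["rows"]}

```bash
mkdir -p pics; python3 - <<'E'
from plant import manip
import cv2,numpy as np,pickle
d={}
for n in("scene","top","wrist"):
    d[n]=manip.grab_frame(n)
    print(n,d[n]["mtx"].tolist(),d[n]["R"].round(4).tolist(),d[n]["t"].round(4).tolist())
pickle.dump(d,open("f0.pkl","wb"))
cv2.imwrite("pics/a.png",cv2.resize(d["top"]["img"],(800,600),interpolation=cv2.INTER_CUBIC))
cv2.imwrite("pics/b.png",cv2.resize(d["scene"]["img"],(800,600),interpolation=cv2.INTER_CUBIC))
s=manip.state();print({k:np.round(v,4).tolist() for k,v in s.items()},manip.tip_reach)
E
```

```text
scene [[447.04825693636974, 0.0, 276.6883183649524], [0.0, 447.04825693636974, 212.93556017441546], [0.0, 0.0, 1.0]] [[0.5196, 0.8544, 0.0008], [0.7295, -0.4432, -0.5209], [-0.4447, 0.2713, -0.8536]] [-0.2721, -0.3186, 1.4553]
top [[538.763033109668, 0.0, 289.8775442082965], [0.0, 538.763033109668, 208.54137123751724], [0.0, 0.0, 1.0]] [[-0.0427, -0.9991, 0.0056], [-0.97, 0.0402, -0.2396], [0.2391, -0.0157, -0.9709]] [0.0066, 0.5444, 1.4362]
wrist [[325.19226210127806, 0.0, 284.55542260835347], [0.0, 325.19226210127806, 207.40271931500482], [0.0, 0.0, 1.0]] [[0.3477, 0.9376, -0.0023], [0.8978, -0.3323, 0.289], [0.2702, -0.1026, -0.9573]] [-0.6239, -0.0371, 0.3801]
{'time': 0.15, 'joint_pos': [1.097, 0.0532, 1.614, 0.0, 1.476, -0.119], 'joint_vel': [0.0031, -0.0015, -0.0039, -0.0002, 0.0002, 0.0005], 'joint_efforts': [-0.0, -39.4239, -37.0723, -0.0002, 0.0046, -0.0], 'tool_pos': [0.2169, 0.5857, 0.2493], 'tool_rot': [-0.0002, 0.1765, 0.9843, -0.0008], 'contact_force': [-0.045, 0.9062, 0.2273], 'ft_torque': [-0.0482, 0.0258, -0.026], 'grasp_force': 0.0, 'gripper_width': 1.0013} 0.019
```

View pics/a.png

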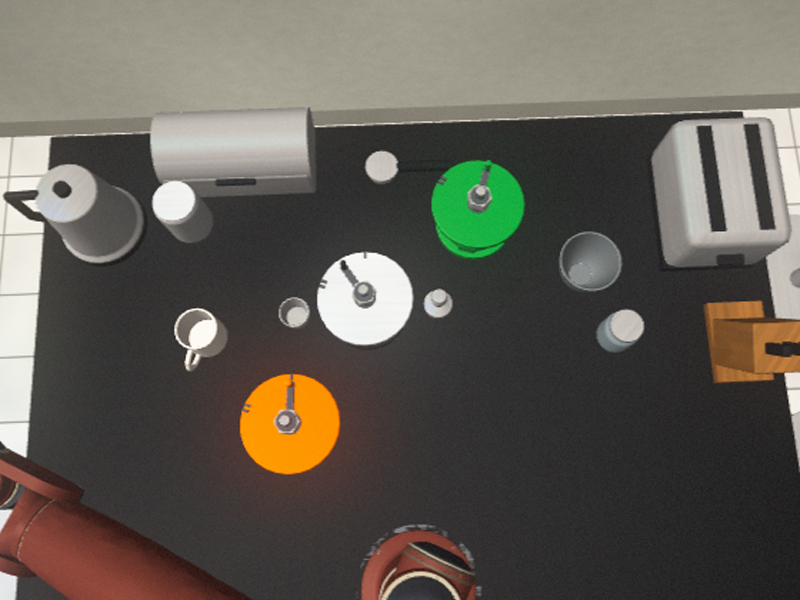

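View pics/b.png

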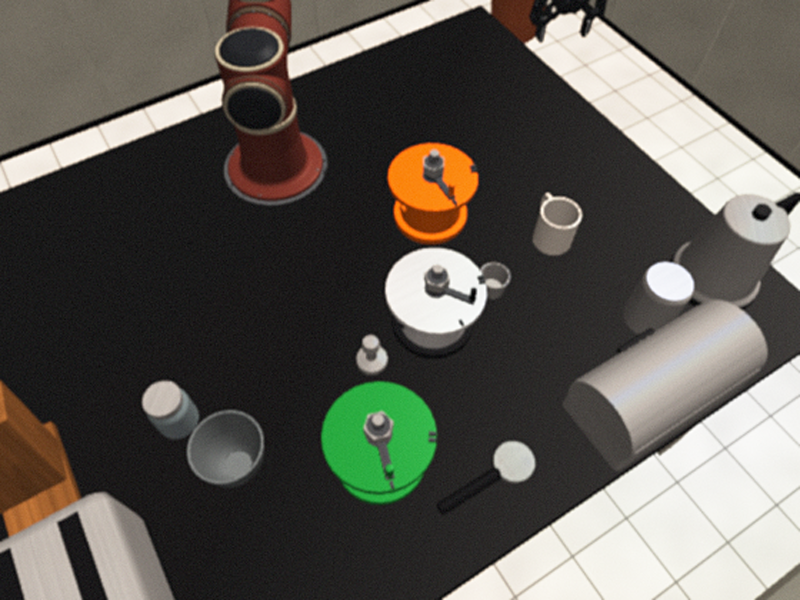

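The top view shows three grinder shapes: white/steel at (365,298), green at (478,205) and orange at (290,423). Only the white one is not green or orange, so it is the target. Its single fin is near (366,255), the fin pair near (322,284), the arm's post near (345,267), the cup at (293,312) and the tamper at (438,302). I'll confirm it in an enlarged crop of both views.

```bash
python3 - <<'E'
import cv2,numpy as np,pickle
d=pickle.load(open("f0.pkl","rb"))
# top crop px x 215-295,y 170-250 ; scene crop x 262-348,y 165-251, x5
a=d["top"]["img"][168:248,215:295]; b=d["scene"]["img"][168:248,265:345]
r=lambda i:cv2.resize(i,(400,400),interpolation=cv2.INTER_CUBIC)
cv2.imwrite("pics/c.png",np.hstack([r(a),r(b)]))
E
```

```text
(no output)
```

View pics/c.png

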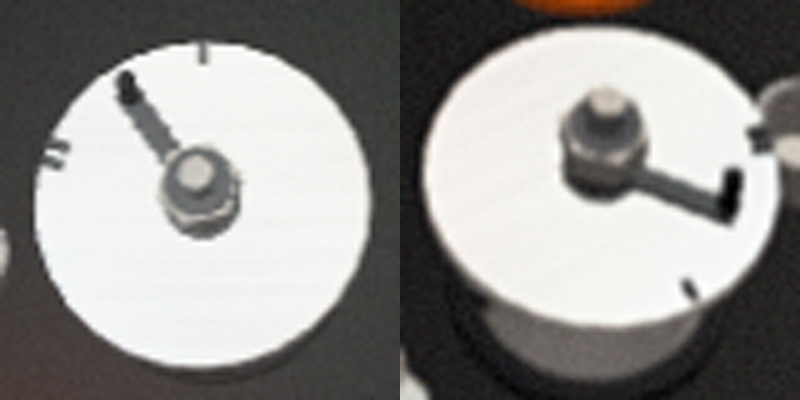

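The crop confirms it: the white disc has a single fin at (203,50), a fin pair at (55,153) and the post top at (125,80), with the spindle top at (196,172). In the scene half, the fin is at (690,288), the post top at (733,178) and the spindle top at (605,100). Next I triangulate.

```bash
cat > h.py <<'E'
import numpy as np,cv2
def tri(fs,pxs):
    P=[f["mtx"]@np.c_[f["R"],f["t"]] for f in fs]
    X=cv2.triangulatePoints(P[0],P[1],np.float64(pxs[0]),np.float64(pxs[1]))[:,0];return X[:3]/X[3]
def plane(f,px,z):
    d=f["R"].T@np.linalg.solve(f["mtx"],[*px,1]);c=-f["R"].T@f["t"];return c+d*(z-c[2])/d[2]
def proj(f,X):
    q=f["mtx"]@(f["R"]@np.array(X)+f["t"]);return q[:2]/q[2]
E
python3 - <<'E'
from h import *;import pickle
d=pickle.load(open("f0.pkl","rb"));T,S=d["top"],d["scene"]
cT=lambda x,y:(215+(x+.5)/5-.5,168+(y+.5)/5-.5); cS=lambda x,y:(265+(x-400+.5)/5-.5,168+(y+.5)/5-.5)
for n,a,b,z in[("spindle",(196,172),(605,99),.188),("fin",(203,50),(690,287),.133),("post",(125,78),(733,175),.167),("pair",(57,152),(759,138),.133)]:
    print(n,tri([T,S],[cT(*a),cS(*b)]).round(4),plane(T,cT(*a),z).round(4),plane(S,cS(*b),z).round(4))
# flange: white mask contour -> rays to z=.125 -> circle
for n,f,c in(("top",T,cT(203,205)),("scene",S,cS(600,175))):
    m=(f["img"].min(2)>190).astype(np.uint8)
    _,l,st,_=cv2.connectedComponentsWithStats(m); k=l[int(c[1])+ (8 if n=="top" else 10),int(c[0])]
    h=cv2.convexHull(np.argwhere(l==k)[:,::-1].astype(np.float32).reshape(-1,1,2))[:,0]
    w=np.array([plane(f,p,.125)[:2] for p in h])
    A=np.c_[2*w,np.ones(len(w))];s=np.linalg.lstsq(A,(w**2).sum(1),rcond=None)[0]
    print(n,s[:2].round(4),"r",np.sqrt(s[2]+s[:2]@s[:2]).round(4))
for n,px,z in(("cup",(293/800*560,312*.7),.05),("tamper",(438*.7,295*.7),.08),("mug",(197*.7,325*.7),.09)): print(n,plane(T,px,z).round(3))
E
```

```text
spindle [0.5343 0.0764 0.1901] [0.5352 0.0773 0.188 ] [0.5327 0.076  0.188 ]
fin [0.6172 0.0743 0.1334] [0.6175 0.0746 0.133 ] [0.6169 0.0739 0.133 ]
post [0.5921 0.1134 0.1694] [0.5932 0.1143 0.167 ] [0.5906 0.1134 0.167 ]
pair [0.5634 0.1536 0.1332] [0.5638 0.1541 0.133 ] [0.5631 0.153  0.133 ]
top [0.5349 0.078 ] r 0.0887
scene [0.5342 0.077 ] r 0.0886
cup [0.53  0.222 0.05 ]
tamper [ 0.545 -0.063  0.08 ]
mug [0.502 0.399 0.09 ]
```

The grinder axis is at about (0.5345, 0.077). The fin direction is about -0.033 rad and the post is at about +0.57 rad. I'll move above the post with the jaws tangential.

{"api": "move_arm", "payload": {"rows": [[-2.86,-1.74,0,0,0,0,1],[-2.86,-1.74,0,0,0,0,1],[-2.86,-1.74,0,0,0,0,1],[-2.86,-1.74,0,0,0,0,1],[-2.86,-1.74,0,0,0,0,1],[-2.86,-1.74,0,0,0,0,1],[-2.86,-1.74,0,0,0,0,1],[-2.86,-1.74,0,0,0,0,1],[-2.86,-1.74,0,0,0,0,1],[-2.86,-1.74,0,0,0,0,1],[-2.86,-1.74,0,0,0,0,1],[-2.86,-1.74,0,0,0,0,1],[-2.86,-1.74,0,0,0,0,1],[-2.86,-1.74,0,0,0,0,1],[-2.86,-1.74,0,0,0,0,1],[-2.86,-1.74,0,0,0,0,1],[-2.86,-1.74,0,0,0,0,1],[-2.86,-1.74,0,0,0,0,1]]}}

```text
time: 1.65
tool_pos: [0.5916, 0.112, 0.2499]
tool_rot: [-0.0, 0.177, 0.984, -0.0]
contact_force: [0.6, -0.6, -0.6]
gripper_width: 0.998
grasp_force: 0.0
```

{"api": "move_arm", "payload": {"rows": [[0,0,0,0,0,-6.6,1],[0,0,0,0,0,-6.6,1],[0,0,0,0,0,-6.6,1],[0,0,0,0,0,-6.6,1],[0,0,0,0,0,-6.6,1],[0,0,0,0,0,-6.6,1],[0,0,0,0,0,-6.6,1],[0,0,0,0,0,-6.6,1],[0,0,0,0,0,0,1],[0,0,0,0,0,0,1]]}}

```text
time: 2.48
tool_pos: [0.5909, 0.1135, 0.2499]
tool_rot: [-0.0, -0.278, 0.961, 0.0]
contact_force: [-0.6, -0.3, 0.0]
gripper_width: 1.001
grasp_force: 0.0
```

```bash
cat >> h.py <<'E'
from scipy.spatial.transform import Rotation as Ro
def st(m,tgt=None):
    s=m.state();q=s["tool_rot"];R=Ro.from_quat([q[1],q[2],q[3],q[0]]).as_matrix();p=np.array(s["tool_pos"])
    print("t",round(s["time"],2),"p",p.round(4),"yang",np.arctan2(R[1,1],R[0,1]).round(4),"tilt",R[:2,2].round(4),"q",np.round(s["joint_pos"],3),"F",np.round(s["contact_force"],2),"M",np.round(s["ft_torque"],3),"g",round(s["gripper_width"],3),round(s["grasp_force"],1))
    if tgt is not None: print("tool shift cm",(100*R.T@(np.array(tgt)-p)).round(2))
    return p,R
def wray(f,px):
    u=(np.array(px)-f["mtx"][:2,2])/f["mtx"][0,0];r=np.hypot(*u);d=np.r_[np.sin(r)*u/max(r,1e-9),np.cos(r)]
    return -f["R"].T@f["t"],f["R"].T@d
def wplane(f,px,z):
    c,d=wray(f,px);return c+d*(z-c[2])/d[2]
def wproj(f,X):
    v=f["R"]@np.array(X)+f["t"];th=np.arctan2(np.hypot(v[0],v[1]),v[2]);return f["mtx"][:2,2]+f["mtx"][0,0]*th*v[:2]/np.hypot(v[0],v[1])
E
python3 - <<'E'
from h import *;from plant import manip;import pickle
f=manip.grab_frame("wrist");st(manip,[.592,.1138,.158]);pickle.dump(f,open("w1.pkl","wb"))
for X in([.5345,.077,.188],[.6172,.0743,.133],[.592,.1138,.167]):print(wproj(f,X))
cv2.imwrite("pics/d.png",cv2.resize(f["img"],(800,600),interpolation=cv2.INTER_CUBIC))
E
```

```text
t 2.53 p [0.5909 0.1135 0.25  ] yang 2.1348 tilt [-0.0006 -0.0001] q [ 6.600e-02 -1.000e-03  1.669e+00 -0.000e+00  1.475e+00 -2.069e+00] F [ 0.14 -0.27 -0.7 ] M [-0.01  -0.013  0.031] g 1.002 0.0
tool shift cm [-0.11 -0.04  9.2 ]
[282.7088182  123.84648044]
[224.01531945 210.47122276]
[283.58305475 225.16818154]
```

View pics/d.png

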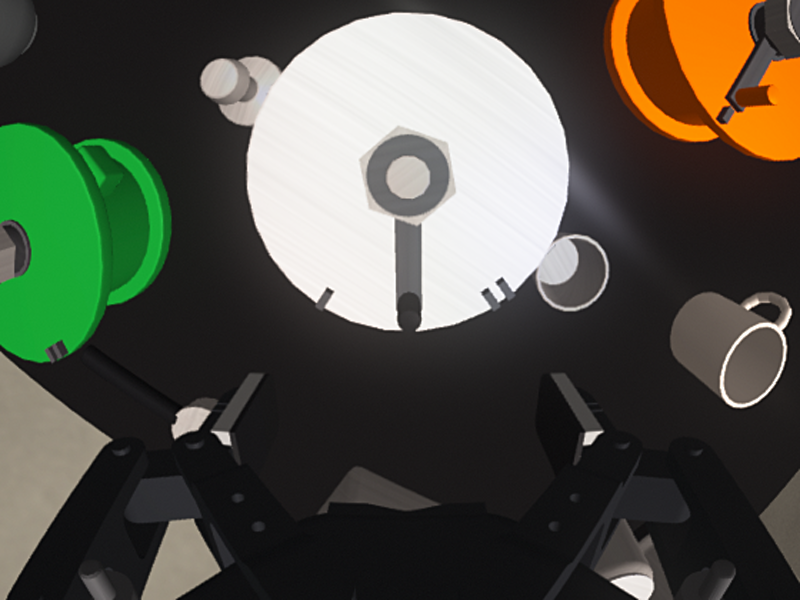

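The wrist view shows the white grinder with the spindle top at (409,177), post top at (409,317), single fin at (325,298) and fin pair at (497,294). The nut's hex corners are near (401,126), (452,151), (447,206), (413,224), (366,211) and (360,154).

```bash
python3 - <<'E'
from h import *;import pickle
f=pickle.load(open("w1.pkl","rb"));s=lambda x,y:((x+.5)*.7-.5,(y+.5)*.7-.5)
P={}
for n,p,z in(("sp",(409,177),.188),("post",(409,316),.167),("fin",(325,298),.133),("pair",(497,293),.133),("posttilt",(409,305),.167)):
    P[n]=wplane(f,s(*p),z)[:2];print(n,P[n].round(4),(np.arctan2(*(P[n]-P["sp"])[::-1])).round(4),np.hypot(*(P[n]-P["sp"])).round(4))
# two-view check with the top camera for heights
T=pickle.load(open("f0.pkl","rb"))["top"]
def tri2(tp,wp):
    c1=-T["R"].T@T["t"];d1=plane(T,tp,0)-c1;d1/=np.linalg.norm(d1);c2,d2=wray(f,s(*wp))
    a=np.linalg.lstsq(np.c_[d1,-d2],c2-c1,rcond=None)[0];return (c1+a[0]*d1+c2+a[1]*d2)/2
cT=lambda x,y:(215+(x+.5)/5-.5,168+(y+.5)/5-.5)
for n,a,b in(("sp",(196,172),(409,177)),("post",(125,78),(409,316)),("fin",(203,50),(325,298))):print("tri",n,tri2(cT(*a),b).round(4))
# nut hex crop
print([ (np.degrees(np.arctan2(*((wplane(f,s(*c),.1665)[:2]-P["sp"])[::-1]))).round(1), np.hypot(*(wplane(f,s(*c),.1665)[:2]-P["sp"])).round(4)) for c in((401,126),(452,151),(447,206),(413,224),(366,211),(360,154))])
print(P and wproj(f,[*P["sp"],.1665])/.7)
i=f["img"][75:170,235:335]
cv2.imwrite("pics/e.png",np.hstack([cv2.resize(f["img"][80:165,240:332],(400,370),interpolation=cv2.INTER_CUBIC),cv2.resize(f["img"][180:240,210:275],(400,370),interpolation=cv2.INTER_CUBIC)]))
E
```

```text
sp [0.5334 0.0786] 0.0 0.0
post [0.5886 0.1137] 0.5663 0.0654
fin [0.6143 0.0757] -0.0355 0.081
pair [0.5616 0.1539] 1.2123 0.0804
posttilt [0.584  0.1108] 0.5664 0.0599
tri sp [0.5333 0.0777 0.195 ]
tri post [0.591  0.1141 0.1666]
tri fin [0.6321 0.0765 0.0844]
[(np.float64(-139.0), np.float64(0.0223)), (np.float64(152.4), np.float64(0.022)), (np.float64(83.7), np.float64(0.0219)), (np.float64(37.3), np.float64(0.022)), (np.float64(-17.9), np.float64(0.0249)), (np.float64(-82.0), np.float64(0.0236))]
[408.5232669 175.0745538]
```

View pics/e.png

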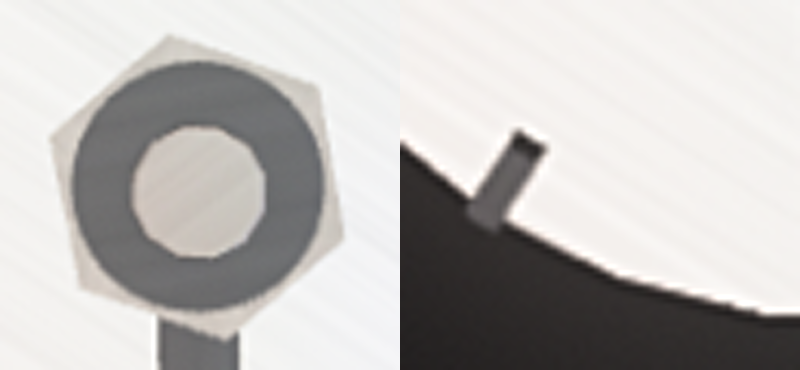

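{"api": "move_arm", "payload": {"rows": [[0,0,2.3,0,0,0,1],[0,0,2.3,0,0,0,1],[0,0,2.3,0,0,0,1],[0,0,2.2,0,0,0,1],[0,0,0,0,0,0,0],[0,0,0,0,0,0,-0.5],[0,0,0,0,0,0,-1],[0,0,0,0,0,0,-1],[0,0,0,0,0,0,-1],[0,0,0,0,0,0,-1],[0,0,0,0,0,0,-1],[0,0,0,0,0,0,-1]]}}

```text
time: 3.53
tool_pos: [0.5919, 0.1139, 0.1612]
tool_rot: [0.001, -0.28, 0.96, 0.0]
contact_force: [-1.2, 2.0, 6.2]
gripper_width: 0.117
grasp_force: 58.6
```

```bash
python3 - <<'E'
from h import *;from plant import manip;import pickle
p,R=st(manip)
f=pickle.load(open("w1.pkl","rb"))
C=[(170,35),(320,87),(344,238),(228,340),(78,290),(50,138)]
w=[wplane(f,(240+(x+.5)/4.348-.5,80+(y+.5)/4.353-.5),.1665)[:2] for x,y in C]
print(np.mean(w,0).round(4),[np.degrees(np.arctan2(*(w[i]-w[i+3])[::-1])).round(1) for i in range(3)],[np.linalg.norm(w[i]-w[i+3]).round(4) for i in range(3)])
# plan arc: rotate about axis by -0.605, report tool-frame chord steps
ax=np.array([.534,.0775]);v=p[:2]-ax;print("r",np.hypot(*v),"ang",np.arctan2(v[1],v[0]))
E
```

```text
t 3.53 p [0.5919 0.1139 0.1612] yang 2.1374 tilt [0.0024 0.0008] q [ 6.600e-02  6.900e-02  1.748e+00  1.000e-03  1.322e+00 -2.071e+00] F [-1.21  1.99  6.2 ] M [ 0.247  0.249 -0.029] g 0.117 58.6
[0.5337 0.0783] [np.float64(-137.0), np.float64(162.6), np.float64(103.3)] [np.float64(0.0457), np.float64(0.0462), np.float64(0.0453)]
r 0.06834512305890099 ang 0.5611677328093234
```

{"api": "move_arm", "payload": {"rows": [[0,0,-0.3,0,0,0,-1],[0.008,-0.34,0,0,0,2.85,-1],[0.008,-0.34,0,0,0,2.85,-1],[0.008,-0.34,0,0,0,2.85,-1],[0.008,-0.34,0,0,0,2.85,-1],[0.008,-0.34,0,0,0,2.85,-1],[0.008,-0.34,0,0,0,2.85,-1],[0.008,-0.34,0,0,0,2.85,-1],[0.008,-0.34,0,0,0,2.85,-1],[0.008,-0.34,0,0,0,2.85,-1],[0.008,-0.34,0,0,0,2.85,-1],[0.008,-0.34,0,0,0,2.85,-1],[0.008,-0.34,0,0,0,2.85,-1],[0,0,0,0,0,0,-1],[0,0,0,0,0,0,-1],[0,0,0,0,0,0,-1],[0,0,0,0,0,0,-1]]}}

```text
time: 4.95
tool_pos: [0.6019, 0.075, 0.1613]
tool_rot: [0.0, 0.015, 1.0, 0.0]
contact_force: [5.1, 2.7, -5.6]
gripper_width: 0.109
grasp_force: 59.6
```

```bash
python3 - <<'E'
from h import *;from plant import manip
p,R=st(manip)
ax=np.array([.534,.0775]);v=p[:2]-ax;print("r",np.hypot(*v),"ang",np.arctan2(v[1],v[0]))
E
```

```text
t 4.95 p [0.6019 0.075  0.1613] yang 1.5417 tilt [0.0007 0.0005] q [ 1.000e-03  7.900e-02  1.738e+00  0.000e+00  1.324e+00 -1.541e+00] F [ 5.09  2.67 -5.61] M [ 0.387 -0.761 -0.053] g 0.109 59.6
r 0.0679895061192304 ang -0.03625462254344914
```

{"api": "move_arm", "payload": {"rows": [[0,0,0,0,0,0,0.2],[0,0,0,0,0,0,0.2],[0,0,0,0,0,0,0.2],[0,0,0,0,0,0,0.2],[0,0,-2.3,0,0,0,0.2],[0,0,-2.3,0,0,0,0.2],[0,0,-2.3,0,0,0,0.2],[0,0,-2.1,0,0,0,0.2],[0,0,0,0,0,0,0.2],[0,0,0,0,0,0,0.2],[0,0,0,0,0,0,0.2]]}}

```text
time: 5.87
tool_pos: [0.6013, 0.0747, 0.2513]
tool_rot: [-0.001, 0.015, 1.0, -0.0]
contact_force: [0.2, 0.3, -0.8]
gripper_width: 0.598
grasp_force: 0.0
```

```bash
python3 - <<'E'
from h import *;from plant import manip;import pickle
f=manip.grab_frame("wrist");st(manip);pickle.dump(f,open("w2.pkl","wb"))
cv2.imwrite("pics/f.png",cv2.resize(f["img"][60:270,140:420],(800,600),interpolation=cv2.INTER_CUBIC))
E
```

```text
t 5.92 p [0.6009 0.0747 0.2505] yang 1.5407 tilt [-0.0027 -0.0001] q [ 1.000e-03  9.000e-03  1.657e+00 -0.000e+00  1.478e+00 -1.540e+00] F [ 0.37 -0.92 -0.12] M [-0.008 -0.01   0.024] g 0.605 0.0
```

View pics/f.png

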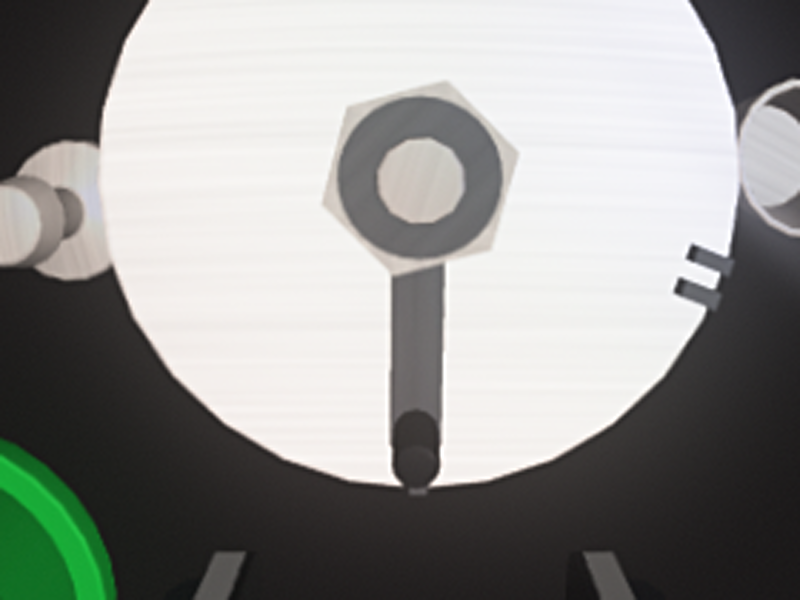

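The arm covers the fin: post top at (416,465), fin end at (418,491), spindle at (421,181), all in line. Next is the nut. I'll refine the axis and hex angle.

```bash
python3 - <<'E'
from h import *;from plant import manip;import pickle
f=pickle.load(open("w2.pkl","rb"));k=800/280
s=lambda x,y:(140+(x+.5)/k-.5,60+(y+.5)/k-.5)
C=[(447,81),(518,153),(490,248),(395,275),(322,204),(347,106)]
w=[wplane(f,s(*c),.1665)[:2] for c in C]
print(np.mean(w,0).round(4),[np.degrees(np.arctan2(*(w[i]-w[i+3])[::-1])).round(1) for i in range(3)])
a=wplane(f,s(421,181),.188)[:2];po=wplane(f,s(416,466),.167)[:2];fi=wplane(f,s(418,488),.131)[:2]
print(a.round(4),np.arctan2(*(po-a)[::-1]),np.arctan2(*(fi-a)[::-1]))
st(manip,[.5338,.0778,.25])
E
```

```text
[0.5335 0.0782] [np.float64(163.5), np.float64(103.1), np.float64(43.2)]
[0.5336 0.0783] -0.044212051787300484 -0.033810073442139085
t 5.92 p [0.6009 0.0747 0.2505] yang 1.5407 tilt [-0.0027 -0.0001] q [ 1.000e-03  9.000e-03  1.657e+00 -0.000e+00  1.478e+00 -1.540e+00] F [ 0.37 -0.92 -0.12] M [-0.008 -0.01   0.024] g 0.605 0.0
tool shift cm [6.72 0.11 0.07]
```

{"api": "move_arm", "payload": {"rows": [[2.24,0.035,0,0,0,0,1],[2.24,0.035,0,0,0,0,1],[2.24,0.04,0,0,0,0,1],[0,0,0,0,0,-6,1],[0,0,0,0,0,-6,1],[0,0,0,0,0,-6,1],[0,0,0,0,0,-6,1],[0,0,0,0,0,-6,1],[0,0,0,0,0,-6,1],[0,0,0,0,0,-6,1],[0,0,0,0,0,-3,1],[0,0,0,0,0,0,1],[0,0,0,0,0,0,1],[0,0,0,0,0,0,1]]}}

```text
time: 7.08
tool_pos: [0.5342, 0.0779, 0.2512]
tool_rot: [-0.001, -0.368, 0.93, 0.0]
contact_force: [0.6, -0.5, -0.1]
gripper_width: 1.0
grasp_force: 0.0
```

```bash
python3 - <<'E'
from h import *;from plant import manip
st(manip,[.5338,.0778,.164])
E
```

```text
t 7.08 p [0.5342 0.0779 0.2512] yang 2.3248 tilt [-0.0018 -0.    ] q [ 0.007 -0.151  1.808 -0.     1.486 -2.318] F [ 0.65 -0.47 -0.12] M [ 0.013 -0.029 -0.045] g 1.0 0.0
tool shift cm [0.02 0.01 8.72]
```

{"api": "move_arm", "payload": {"rows": [[0,0,2.2,0,0,0,1],[0,0,2.2,0,0,0,1],[0,0,2.2,0,0,0,1],[0,0,2.1,0,0,0,1],[0,0,0,0,0,0,0.5],[0,0,0,0,0,0,0.2],[0,0,0,0,0,0,0],[0,0,0,0,0,0,-0.5],[0,0,0,0,0,0,-1],[0,0,0,0,0,0,-1],[0,0,0,0,0,0,-1],[0,0,0,0,0,0,-1]]}}

```text
time: 8.08
tool_pos: [0.5351, 0.0786, 0.1678]
tool_rot: [0.001, -0.369, 0.93, 0.0]
contact_force: [-4.7, 2.0, 7.0]
gripper_width: 0.449
grasp_force: 62.8
```

```bash
python3 - <<'E'
from h import *;from plant import manip
st(manip)
E
```

```text
t 8.08 p [0.5351 0.0786 0.1678] yang 2.3261 tilt [0.0016 0.0015] q [ 8.000e-03 -8.400e-02  1.889e+00  2.000e-03  1.335e+00 -2.319e+00] F [-4.73  1.99  7.03] M [ 0.436  0.783 -0.09 ] g 0.449 62.8
```

{"api": "move_arm", "payload": {"rows": [[0,0,0.01,0,0,6,-1],[0,0,0.01,0,0,6,-1],[0,0,0.01,0,0,6,-1],[0,0,0.01,0,0,6,-1],[0,0,0.01,0,0,6,-1],[0,0,0.01,0,0,6,-1],[0,0,0.01,0,0,6,-1],[0,0,0.01,0,0,6,-1],[0,0,0.01,0,0,6,-1],[0,0,0.01,0,0,6,-1],[0,0,0.01,0,0,6,-1],[0,0,0.01,0,0,6,-1],[0,0,0.01,0,0,6,-1],[0,0,0.01,0,0,6,-1],[0,0,0.01,0,0,6,-1]]}}

```text
time: 9.33
tool_pos: [0.5351, 0.0771, 0.1664]
tool_rot: [0.001, 0.399, 0.917, -0.001]
contact_force: [-5.0, -2.5, 6.7]
gripper_width: 0.451
grasp_force: 63.0
```

```bash
python3 - <<'E'
from h import *;from plant import manip
st(manip)
E
```

```text
t 9.33 p [0.5351 0.0771 0.1664] yang 0.7505 tilt [ 0.0011 -0.0023] q [ 0.007 -0.083  1.89  -0.002  1.333 -0.743] F [-4.99 -2.47  6.72] M [-0.497  0.985  0.127] g 0.451 63.0
```

{"api": "move_arm", "payload": {"rows": [[0,0,0.01,0,0,6,-1],[0,0,0.01,0,0,6,-1],[0,0,0.01,0,0,6,-1],[0,0,0.01,0,0,6,-1],[0,0,0.01,0,0,5,-1]]}}

```text
time: 9.75
tool_pos: [0.5346, 0.0769, 0.1658]
tool_rot: [0.001, 0.616, 0.788, -0.001]
contact_force: [-6.5, -2.4, 6.9]
gripper_width: 0.453
grasp_force: 63.1
```

```bash
python3 - <<'E'
from h import *;from plant import manip
st(manip)
E
```

```text
t 9.75 p [0.5346 0.0769 0.1658] yang 0.2447 tilt [-0.0005 -0.0028] q [ 0.006 -0.082  1.891 -0.003  1.333 -0.238] F [-6.53 -2.4   6.88] M [-0.6    1.33   0.379] g 0.453 63.1
```

{"api": "move_arm", "payload": {"rows": [[0,0,0.008,0,0,5,-1],[0,0,0.008,0,0,5,-1]]}}

```text
time: 9.92
tool_pos: [0.5344, 0.0769, 0.1656]
tool_rot: [0.001, 0.681, 0.732, -0.001]
contact_force: [-6.9, -3.7, 9.0]
gripper_width: 0.455
grasp_force: 63.1
```

```bash
python3 - <<'E'
from h import *;from plant import manip
st(manip)
E
```

```text
t 9.92 p [0.5344 0.0769 0.1656] yang 0.0722 tilt [-0.001  -0.0031] q [ 0.007 -0.082  1.891 -0.003  1.334 -0.065] F [-6.95 -3.71  9.05] M [-0.58   1.518  0.678] g 0.455 63.1
```

{"api": "move_arm", "payload": {"rows": [[0,0,0,0,0,0,-1],[0,0,0,0,0,0,-1]]}}

```text
time: 10.08
tool_pos: [0.5344, 0.0769, 0.1656]
tool_rot: [0.001, 0.68, 0.733, -0.001]
contact_force: [-7.3, -3.3, 8.1]
gripper_width: 0.452
grasp_force: 63.1
```

```bash
python3 - <<'E'
from h import *;from plant import manip
st(manip)
E
```

```text
t 10.08 p [0.5344 0.0769 0.1656] yang 0.0752 tilt [-0.001  -0.0029] q [ 0.006 -0.082  1.891 -0.003  1.334 -0.068] F [-7.29 -3.34  8.07] M [-0.568  1.409  0.185] g 0.452 63.1
```

Torque climbed from 0.12 to 0.38 to 0.68 Nm while turning, so the nut has landed. One more small step gets it to about 0.75 Nm.

{"api": "move_arm", "payload": {"rows": [[0,0,0.003,0,0,2,-1],[0,0,0.002,0,0,1,-1]]}}

```text
time: 10.25
tool_pos: [0.5344, 0.0769, 0.1656]
tool_rot: [0.001, 0.699, 0.715, -0.002]
contact_force: [-7.5, -3.2, 8.7]
gripper_width: 0.448
grasp_force: 63.1
```

```bash
python3 - <<'E'
from h import *;from plant import manip
st(manip)
E
```

```text
t 10.25 p [0.5344 0.0769 0.1656] yang 0.0228 tilt [-0.0011 -0.0031] q [ 0.007 -0.082  1.891 -0.003  1.334 -0.016] F [-7.47 -3.2   8.72] M [-0.603  1.472  0.607] g 0.448 63.1
```

{"api": "move_arm", "payload": {"rows": [[0,0,0.001,0,0,0.7,-1],[0,0,0.001,0,0,0.7,-1],[0,0,0.001,0,0,0.7,-1]]}}

```text
time: 10.5
tool_pos: [0.5343, 0.0769, 0.1656]
tool_rot: [0.001, 0.712, 0.703, -0.002]
contact_force: [-7.2, -2.7, 9.2]
gripper_width: 0.45
grasp_force: 63.1
```

```bash
python3 - <<'E'
from h import *;from plant import manip
st(manip)
E
```

```text
t 10.5 p [0.5343 0.0769 0.1656] yang -0.0128 tilt [-0.0012 -0.0031] q [ 0.007 -0.082  1.891 -0.003  1.334  0.02 ] F [-7.21 -2.66  9.2 ] M [-0.556  1.492  0.784] g 0.45 63.1
```

The torque while moving is 0.78 Nm, so I'll release, with limited opening to stay clear of the post, and rise.

{"api": "move_arm", "payload": {"rows": [[0,0,0,0,0,0,0.2],[0,0,0,0,0,0,0.2],[0,0,0,0,0,0,0.2],[0,0,0,0,0,0,0.2],[0,0,0,0,0,0,0.2],[0,0,-1,0,0,0,0.2],[0,0,-2.3,0,0,0,0.2],[0,0,-2.3,0,0,0,0.2],[0,0,-2.3,0,0,0,0.2],[0,0,-2.3,0,0,0,0.2],[0,0,0,0,0,0,0.2],[0,0,0,0,0,0,0.2]]}}

```text
time: 11.5
tool_pos: [0.5357, 0.0779, 0.2676]
tool_rot: [0.002, 0.712, 0.702, 0.002]
contact_force: [-0.5, 1.1, -0.3]
gripper_width: 0.605
grasp_force: 0.0
```

```bash
python3 - <<'E'
from h import *;from plant import manip;import pickle
f=manip.grab_frame("wrist");g=manip.grab_frame("top");st(manip);pickle.dump((f,g),open("w3.pkl","wb"))
a=cv2.resize(f["img"],(480,360));b=cv2.resize(g["img"][168:248,215:295],(320,320),interpolation=cv2.INTER_CUBIC)
cv2.imwrite("pics/g.png",np.hstack([a,cv2.copyMakeBorder(b,0,40,0,0,0)]))
E
```

```text
t 11.6 p [0.5342 0.0779 0.2642] yang -0.0144 tilt [-0.0013 -0.    ] q [ 0.007 -0.159  1.793 -0.     1.508  0.021] F [-0.18  0.25 -0.85] M [-0.026 -0.005 -0.011] g 0.604 0.0
```

View pics/g.png

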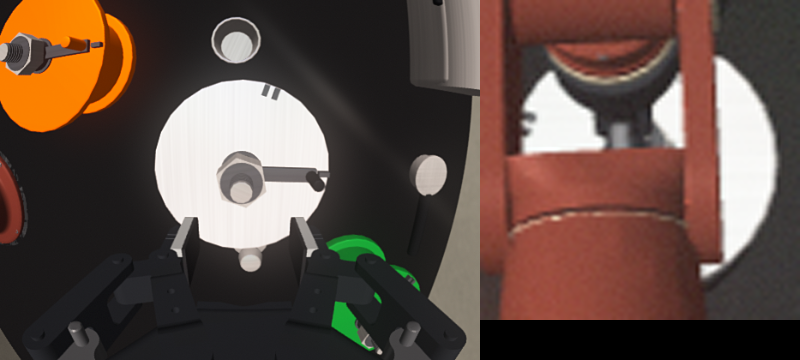

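The wrist view shows the arm's bar still pointing at the fin at (322,174), and the cup and tamper standing where they were. I'll measure arm and nut angles in an enlarged crop.

```bash
python3 - <<'E'
import cv2,pickle
f,g=pickle.load(open("w3.pkl","rb"))
cv2.imwrite("pics/h.png",cv2.resize(f["img"][160:260,245:395],(800,533),interpolation=cv2.INTER_CUBIC))
E
```

```text
(no output)
```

View pics/h.png

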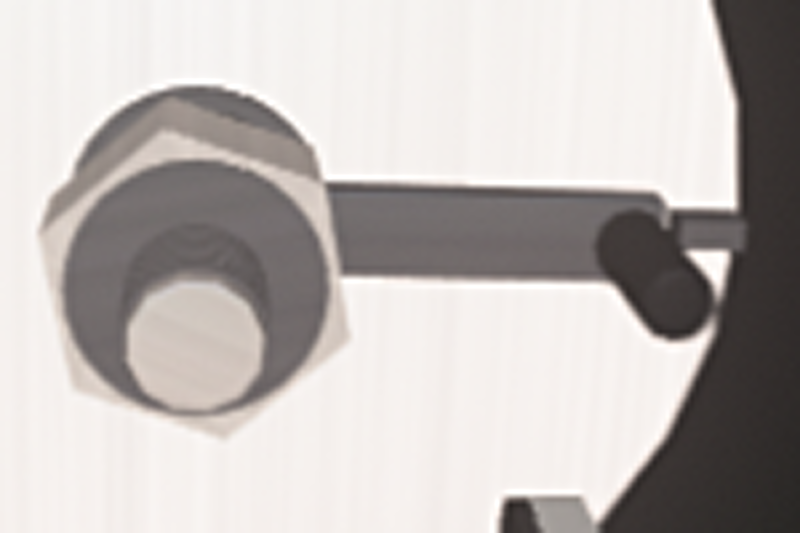

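```bash
python3 - <<'E'
from h import *;import pickle
f,g=pickle.load(open("w3.pkl","rb"));k=800/150
s=lambda x,y:(245+(x+.5)/k-.5,160+(y+.5)/k-.5)
a=wplane(f,s(196,345),.188)[:2]
for n,p,z in(("post",(680,304),.167),("bar end",(632,235),.135),("fin",(715,230),.133)):
    v=wplane(f,s(*p),z)[:2]-a;print(n,np.arctan2(v[1],v[0]).round(4),np.hypot(*v).round(4))
C=[(165,128),(328,185),(350,338),(225,437),(75,388),(38,232)]
w=[wplane(f,s(*c),.164)[:2] for c in C]
print(a,np.mean(w,0),[np.degrees(np.arctan2(*(w[i]-w[i+3])[::-1])).round(1)%60 for i in range(3)])
E
```

```text
post -0.0426 0.0676
bar end -0.0312 0.0682
fin -0.0251 0.0825
[0.53355702 0.07860156] [0.53352417 0.0784477 ] [np.float64(39.5), np.float64(39.2), np.float64(39.4)]
```

The post is within about 1 mm of the fin line. The nut sprang back 0.18 rad, so with the 0.09 rad held the peak wind-up was about 0.27 rad, or roughly 0.72 Nm. The gripper is clear of everything, so I'm handing in.

```bash
python3 -c "
from plant import manip
print(manip.job_done())"
```

```text
the job is handed in; nothing more can be done
None
```

I handed the job in at about 12 s. The setting arm is within about 1 mm of the single fin's line, and the jam nut is seated and was tightened to about 0.75 Nm (0.78 Nm measured while turning, 0.72 Nm implied by its spring-back). The tamper and cup stand where they were; I did not re-check the mug, jar and hopper, and the hand-in gave no verdict.

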